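Pack the colour-coded water samples into the carrier

ROBOT

A 7-joint arm with a two-finger parallel gripper is mounted at the origin on a cart in front of the work surface, level with it; the furniture and walls round the work are solid. World frame = base frame: x ahead of the robot, y to its left, z up, the work surface at z = 0. Lengths are in m, angles in rad, forces in N, time in s.
With the tool pointing down it reaches from about 0.375 to 0.925 m from the base axis. Payload 3.1 kg.
Tool frame: the origin (TCP) lies at the centre of the arm's flange, where the gripper is bolted on; the fingertips stand 173 mm ahead of it and the grasp point (between the pads) lies 155 mm ahead of it; z points along the fingers, y is the line along which they close (so a half turn about z gives the same grasp; the last joint's range is limited). The gripper opens to 85 mm and grips with 20 to 120 N. Pads are 22 mm wide; open, the fingers measure 114 mm over their backs; the gripper's body (76 mm by 85 mm) begins 54 mm behind the grasp point. The pads swing forward as they close: fully open they stand 13 mm farther back than shut.
Start: joints at [1.203, 0.383, 0.044, 1.598, -0.018, 1.161, -0.05], TCP at [0.173, -0.626, 0.405] pointing down, gripper open.
Joint ranges: [-2.61, 2.61], [-0.41, 2.15], [-1.48, 1.57], [0, 2.5], [-1.57, 4.71], [0.05, 1.97], [-2.85, 2.85]. Speed limits (rad/s): [2.79, 2.79, 3.14, 3.14, 3.14, 3.14, 3.14].

INTERFACE

Orientations are given as a unit quaternion [w, x, y, z].
In Python, from cell import env gives the robot as it stands. The module is installed in compiled form; this text tells all that it offers.
- The arm moves only by the tool send_rows, never from a script. Its argument "plan" is a list of rows, each a list of 3 entries, a list of its own where there are three numbers: the closure, from 0 (fully open) to 1 (shut), then the shift along the world's x, y, z normalised to -1 to 1, where 1 is 300 mm, then the turn, a rotation vector about the world's x, y, z normalised to -1 to 1, where 1 is 180 degrees. A call has 1 to 10 rows; each row shifts and turns the commanded pose from where the row before left it; what a row does not reach is not made up. A row lasts 1/12 s, in which the tool goes at most 41.7 mm and 7.16 degrees, less where a joint would pass 70% of its speed; a pose out of reach is approached as far as the arm can. A call with a number of a shift or a turn outside -1 to 1 is refused whole. A call with a gripper value outside its range is refused whole. The fingers move at their own pace and stop on an object; the grip force is fixed at half the most. Time passes only in rows, so rows that do not move let the fingers close. It gives the time, the measured TCP pose, the force, the opening and the grip force at its end, in the units of the state.
- env.sense(): the state, without advancing time (a new reading comes with each control period).
- env.grab_frame(name): name is "scene" or "top" or "wrist"; returns (picture, depth): 400x640x3 uint8, red, green, blue; 400x640 float32, m along the optical axis (not along the pixel's ray), 0 where there is no reading.
- env.camera_params(name): a dict with "K" (3x3 intrinsics, pixels), "R" (3x3) and "t" (3): a world point X has camera coordinates R X + t. Camera axes: x right, y down, z forward; pixel columns grow to the right and rows downward; lengths in m; the calibration is good to about 2 mm. A picture is of the moment at which its call begins: read the wrist's pose just before it. camera_params takes no time and is no camera call; for the wrist camera it gives the pose at the moment of the call.
- env.close_job(): hands the job in; it is judged then, once.
The state is a dict: "t": time; "joint_pos": joint angles; "dq": joint speeds; "tau": joint torques, N m; "tool_pos": TCP position; "tcp_rot": TCP orientation; "wrist_force": force on the tool from outside, world axes, zero at the start; "moment": the same for the moment, N m; "opening": finger opening in m; "grasp_force": force on a finger pad.
Only numpy, scipy, OpenCV 4.12 (cv2) and the standard library are available. Lean on these libraries where they do the work, as an engineer would, in place of code of your own. Each camera call takes 0.05 s, during which the arm holds its last target. There are 200 camera calls.

TASK

Pack the day's four samples into the grey carrier: stand the bottles with the red, blue, green and yellow cap stickers upright, each in the pocket whose pad has its own colour. The bottle with the black sticker and the bare-capped one standing among them do not belong: leave those two where they stand. Set the bottles down, do not drop them, and knock none over.

Things in the scene. Friction and masses are not known exactly. Their poses are not given: they have to be found in the camera images.
- bottle_red_center (a point): standing white plastic sample bottle, round, 38 mm diameter, 84 mm high, about 62 g, with a white ribbed screw cap that is as wide as the body and fixed on; a round red sticker, 32 mm across and 2 mm thick, on top of its cap. The point is on the bottle's axis, half-way up (42 mm above its underside); z is up the bottle, its yaw is of no account.
- bottle_blue_center (a point): standing white plastic sample bottle, round, 38 mm diameter, 84 mm high, about 62 g, with a white ribbed screw cap that is as wide as the body and fixed on; a round blue sticker, 32 mm across and 2 mm thick, on top of its cap. The point is on the bottle's axis, half-way up (42 mm above its underside); z is up the bottle, its yaw is of no account.
- bottle_green_center (a point): standing white plastic sample bottle, round, 38 mm diameter, 84 mm high, about 62 g, with a white ribbed screw cap that is as wide as the body and fixed on; a round green sticker, 32 mm across and 2 mm thick, on top of its cap. The point is on the bottle's axis, half-way up (42 mm above its underside); z is up the bottle, its yaw is of no account.
- bottle_yellow_center (a point): standing white plastic sample bottle, round, 38 mm diameter, 84 mm high, about 62 g, with a white ribbed screw cap that is as wide as the body and fixed on; a round yellow sticker, 32 mm across and 2 mm thick, on top of its cap. The point is on the bottle's axis, half-way up (42 mm above its underside); z is up the bottle, its yaw is of no account.
- bottle_black_center (a point): look-alike that does not belong in the carrier: standing white plastic sample bottle, round, 38 mm diameter, 84 mm high, about 62 g, with a white ribbed screw cap that is as wide as the body and fixed on; a round black sticker on top of its cap. The point is on the bottle's axis, half-way up (42 mm above its underside); z is up the bottle, its yaw is of no account.
- bottle_plain_center (a point): look-alike that does not belong in the carrier: standing white plastic sample bottle, round, 38 mm diameter, 84 mm high, about 62 g, with a white ribbed screw cap that is as wide as the body and fixed on; no sticker, just the bare white cap. The point is on the bottle's axis, half-way up (42 mm above its underside); z is up the bottle, its yaw is of no account.
- pad_red: red pad 58x58x2 mm on the floor of a pocket in the grey carrier; red strip on the near rim. Origin: centre of its underside, 6 mm above the table (a bottle in it stands 8 mm above the table). x across the carrier, away from the robot; y along the row; z up. Carrier: fixed block 86x308x24 mm, row of four 62x62 mm pockets 74 mm apart, in varying colour order, 12 mm walls; rim 16 mm above pad top.
- pad_blue: blue pad 58x58x2 mm on the floor of a pocket in the grey carrier; blue strip on the near rim. Origin: centre of its underside, 6 mm above the table (a bottle in it stands 8 mm above the table). x across the carrier, away from the robot; y along the row; z up. Carrier: fixed block 86x308x24 mm, row of four 62x62 mm pockets 74 mm apart, in varying colour order, 12 mm walls; rim 16 mm above pad top.
- pad_green: green pad 58x58x2 mm on the floor of a pocket in the grey carrier; green strip on the near rim. Origin: centre of its underside, 6 mm above the table (a bottle in it stands 8 mm above the table). x across the carrier, away from the robot; y along the row; z up. Carrier: fixed block 86x308x24 mm, row of four 62x62 mm pockets 74 mm apart, in varying colour order, 12 mm walls; rim 16 mm above pad top.
- pad_yellow: yellow pad 58x58x2 mm on the floor of a pocket in the grey carrier; yellow strip on the near rim. Origin: centre of its underside, 6 mm above the table (a bottle in it stands 8 mm above the table). x across the carrier, away from the robot; y along the row; z up. Carrier: fixed block 86x308x24 mm, row of four 62x62 mm pockets 74 mm apart, in varying colour order, 12 mm walls; rim 16 mm above pad top.

How it is judged:
At the end, for the whole second after the job is handed in: Each coloured bottle stands upright (0.12 rad) on its own colour's pad, axis within 18 mm of the pad's centre, its centre 39 to 49 mm above the pad's underside; the black-stickered and bare-capped bottles stand upright within 20 mm of their starts; all six at rest (horizontal distance between bottle_red_center and pad_red below 0.018 m and z of bottle_red_center in the frame of pad_red between 0.039 and 0.049 m and angle between each of bottle_red_center, bottle_blue_center, bottle_green_center, bottle_yellow_center, bottle_black_center, bottle_plain_center's own z axis and vertical below 0.12 rad and horizontal distance between bottle_blue_center and pad_blue below 0.018 m and z of bottle_blue_center in the frame of pad_blue between 0.039 and 0.049 m and horizontal distance between bottle_green_center and pad_green below 0.018 m and z of bottle_green_center in the frame of pad_green between 0.039 and 0.049 m and horizontal distance between bottle_yellow_center and pad_yellow below 0.018 m and z of bottle_yellow_center in the frame of pad_yellow between 0.039 and 0.049 m and distance of each of bottle_black_center, bottle_plain_center from where it was at the start of the episode below 0.02 m and linear speed of each of bottle_red, bottle_blue, bottle_green, bottle_yellow, bottle_black, bottle_plain below 0.02 m/s); the robot touches nothing.
It fails at once if one of the two look-alikes (black sticker, no sticker) is shifted more than 20 mm or knocked over (distance of any of bottle_black_center, bottle_plain_center from where it was at the start of the episode above 0.02 m or angle between any of bottle_black_center, bottle_plain_center's own z axis and vertical above 0.5 rad).
It fails at once if one of the four bottles for the carrier is knocked over (tilted more than 1 rad) (angle between any of bottle_red_center, bottle_blue_center, bottle_green_center, bottle_yellow_center's own z axis and vertical above 1 rad).
It fails at once if a bottle is dropped or flung (faster than 0.7 m/s while not in the fingers, a fall of about 25 mm) ((linear speed of bottle_red above 0.7 m/s and contact force between bottle_red and the fingers below 0.05 N) or (linear speed of bottle_blue above 0.7 m/s and contact force between bottle_blue and the fingers below 0.05 N) or (linear speed of bottle_green above 0.7 m/s and contact force between bottle_green and the fingers below 0.05 N) or (linear speed of bottle_yellow above 0.7 m/s and contact force between bottle_yellow and the fingers below 0.05 N)).
It also fails if it takes over 96 s, if anything falls off the work surface, if the arm or the gripper's body presses on something with over 40 N, if the wrist force passes 120 N, or if a joint passes its speed limit or range.

## Working session

There is one attempt and no reset: what is moved stays moved. The work goes in short steps, Python scripts to look and compute and a tool call to move; the robot and the scene stay as the last step left them, time stands still between calls to the robot, and variables do not carry over. Pictures are saved under pics/ and viewed, at most 14 in all, crops included, and the job is handed in when it is done.

Besides the shell and the picture viewer there is one more tool, called after "Request:" in YAML: its name, and indented under it one key for each argument. send_rows: Moves the arm, as the interface text tells. Its arguments: {"type":"object","properties":{"plan":{"type":"array"}},"required":["plan"]}

```bash
mkdir -p pics; python3 - <<'E'
from cell import env
import cv2,numpy as np
s=env.sense();print({k:np.round(v,3) for k,v in s.items()})
for n in("top","scene"):
    p,d=env.grab_frame(n);cv2.imwrite(f"pics/{n}0.png",p[:,:,::-1]);np.save(f"{n}0.npy",d)
    c=env.camera_params(n);print(n,c)
E
```

```text
{'t': np.float64(0.0), 'joint_pos': array([ 1.203,  0.384,  0.044,  1.6  , -0.018,  1.161, -0.05 ]), 'dq': array([ 0.001, -0.001,  0.002, -0.002,  0.   ,  0.001,  0.   ]), 'tau': array([ 0.0000e+00, -4.3346e+01,  1.0240e+00, -2.4951e+01,  1.1000e-02,
        1.1000e-02, -0.0000e+00]), 'tool_pos': array([ 0.173, -0.626,  0.403]), 'tcp_rot': array([-0.001,  0.991,  0.135, -0.   ]), 'wrist_force': array([ 0.074, -0.619, -0.386]), 'moment': array([0.007, 0.033, 0.038]), 'grasp_force': np.float64(0.0), 'opening': np.float64(0.085)}
top {'K': array([[364.09220484,   0.        , 313.41651003],
       [  0.        , 364.09220484, 204.56429083],
       [  0.        ,   0.        ,   1.        ]]), 'R': array([[-0.0208318 , -0.99967282,  0.01484226],
       [-0.99427992,  0.01915939, -0.10507306],
       [ 0.10475432, -0.01694622, -0.99435374]]), 't': array([-0.0285429 ,  0.52130416,  0.91078915])}
scene {'K': array([[428.35441223,   0.        , 312.10172272],
       [  0.        , 428.35441223, 198.37128202],
       [  0.        ,   0.        ,   1.        ]]), 'R': array([[ 0.79067026, -0.61221912,  0.00531895],
       [-0.47878991, -0.62371665, -0.61784931],
       [ 0.38157667,  0.48596841, -0.78627854]]), 't': array([-0.39890031,  0.26359485,  0.71064081])}
```

View pics/top0.png

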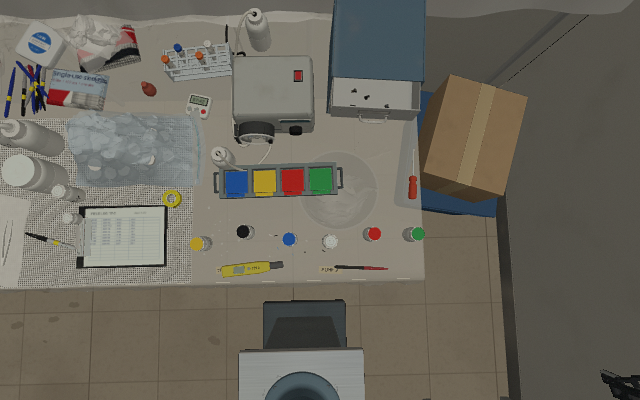

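View pics/scene0.png

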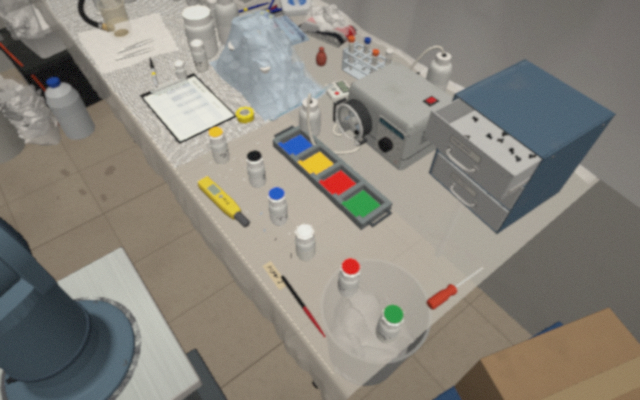

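The top view shows the pads blue (236,182), yellow (264,181), red (292,180) and green (320,179). The caps are yellow (197,243), black (243,231), blue (289,239), plain (331,241), red (374,233) and green (417,234). Both views show a see-through disc, at (338,190) in top and (375,310) in scene, which may be hanging in the air, so I'll triangulate it.

```bash
cat > h.py <<'E'
from cell import env
import numpy as np,cv2
def ray(c,u,v):
    K,R,t=(np.array(c[k]) for k in"KRt"); d=R.T@np.linalg.inv(K)@[u,v,1]; return -R.T@t,d
def onz(c,u,v,z):
    o,d=ray(c,u,v); return o+d*(z-o[2])/d[2]
def cloud(c,d):
    K,R,t=(np.array(c[k]) for k in"KRt"); v,u=np.mgrid[:400,:640]
    P=np.stack([(u-K[0,2])/K[0,0]*d,(v-K[1,2])/K[1,1]*d,d],-1); return (P-t)@R
E
python3 - <<'E'
from h import *
ct,cs=env.camera_params("top"),env.camera_params("scene")
im=cv2.imread("pics/top0.png");hsv=cv2.cvtColor(im,cv2.COLOR_BGR2HSV);D=np.load("top0.npy");P=cloud(ct,D)
h,s,v=cv2.split(hsv)
M={"red":((h<8)|(h>172)),"yellow":(h>17)&(h<32),"green":(h>45)&(h<80),"blue":(h>100)&(h<125)}
for n,m in M.items():
    m=(m&(s>130)&(v>70)).astype(np.uint8)
    _,_,st,ce=cv2.connectedComponentsWithStats(m)
    for a,c in zip(st[1:],ce[1:]):
        if a[4]>60 and 150<c[0]<440 and 160<c[1]<260:
            z=.086 if c[1]>210 else .008
            print(n,a[4],c.round(1),onz(ct,*c,z).round(4),"depth pt",P[int(c[1]),int(c[0])].round(3))
for n,u,v in(("black",244,231),("plain",331,241)): print(n,onz(ct,u,v,.085).round(3),P[v,u].round(3))
# disc triangulate
(o1,d1),(o2,d2)=ray(ct,338,190),ray(cs,375,310)
k=np.linalg.lstsq(np.c_[d1,-d2],o2-o1,rcond=None)[0];print("disc",o1+d1*k[0],o2+d2*k[1])
for u,v in((338,155),(305,190),(372,190),(338,222),(338,200)):print(u,v,P[v,u].round(3))
Ds=np.load("scene0.npy");Q=cloud(cs,Ds)
for u,v in((375,265),(330,310),(420,320),(375,310),(360,340),(375,375)):print("s",u,v,Q[v,u].round(3),Ds[v,u])
for z in(0,.2,.4,.5,.6):print(z,onz(ct,338,190,z).round(3),onz(cs,375,310,z).round(3))
for i,(n) in enumerate(("top","scene")):
    I=cv2.imread(f"pics/{n}0.png"); 
    c=I[130:290,180:440] if i==0 else I[220:400,250:500]
    cv2.imwrite(f"pics/crop{n}.png",cv2.resize(c,None,fx=3,fy=3,interpolation=cv2.INTER_CUBIC))
E
```

```text
red 534 [292.4 181.6] [0.585  0.0149 0.008 ] depth pt [0.587 0.016 0.007]
red 173 [412.4 187.2] [ 0.564  -0.3032  0.008 ] depth pt [ 0.563 -0.298  0.022]
red 130 [374.4 233.2] [ 0.4426 -0.183   0.086 ] depth pt [ 0.443 -0.181  0.09 ]
yellow 537 [264.5 182.5] [0.5838 0.0889 0.008 ] depth pt [0.585 0.09  0.007]
yellow 200 [172.  198.5] [0.5459 0.3309 0.008 ] depth pt [0.548 0.333 0.004]
yellow 134 [196.  243.5] [0.4268 0.2432 0.086 ] depth pt [0.428 0.243 0.087]
green 510 [320.3 180.4] [ 0.5866 -0.059   0.008 ] depth pt [ 0.588 -0.058  0.008]
green 122 [417.9 233.5] [ 0.4396 -0.2878  0.086 ] depth pt [ 0.441 -0.286  0.085]
blue 522 [236.2 183.6] [0.5823 0.1633 0.008 ] depth pt [ 0.422 -0.023  0.961]
blue 126 [288.5 238.8] [0.4334 0.0234 0.086 ] depth pt [0.435 0.024 0.086]
black [0.454 0.129 0.085] [0.454 0.129 0.087]
plain [ 0.426 -0.078  0.085] [ 0.426 -0.078  0.085]
disc [ 0.6225838  -0.14232001 -0.42324656] [ 0.62235077 -0.1421455  -0.42329531]
338 155 [ 0.657 -0.109 -0.   ]
305 190 [ 0.559 -0.018  0.025]
372 190 [ 0.559 -0.196  0.002]
338 222 [ 0.476 -0.103  0.002]
338 200 [ 0.534 -0.105  0.001]
s 375 265 [ 0.518 -0.18   0.001] 0.8201915
s 330 310 [ 0.391 -0.198  0.003] 0.7611663
s 420 320 [ 0.505 -0.309  0.002] 0.75192744
s 375 310 [ 0.456 -0.247  0.   ] 0.7644722
s 360 340 [ 0.398 -0.271  0.001] 0.7297239
s 375 375 [ 0.544 -0.252 -0.57 ] 1.243997
0 [ 0.561 -0.106  0.   ] [ 0.456 -0.247  0.   ]
0.2 [ 0.532 -0.089  0.2  ] [ 0.377 -0.296  0.2  ]
0.4 [ 0.503 -0.071  0.4  ] [ 0.298 -0.345  0.4  ]
0.5 [ 0.489 -0.063  0.5  ] [ 0.259 -0.37   0.5  ]
0.6 [ 0.475 -0.054  0.6  ] [ 0.219 -0.395  0.6  ]
```

View pics/cropscene.png

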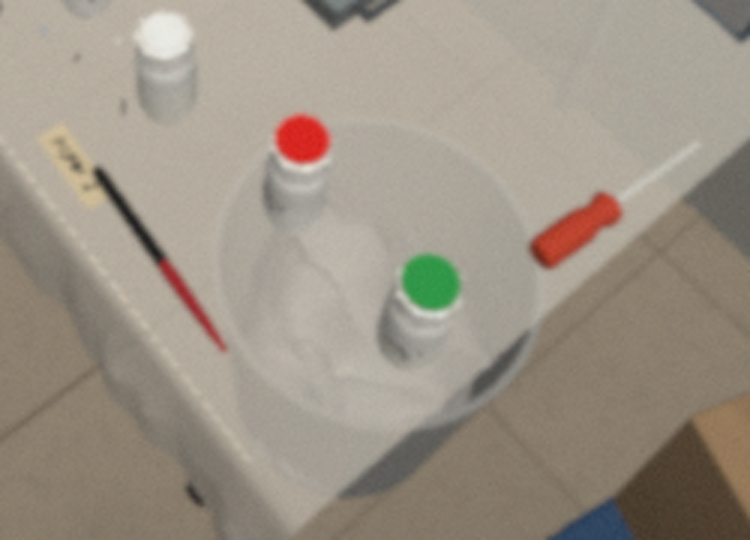

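View pics/croptop.png

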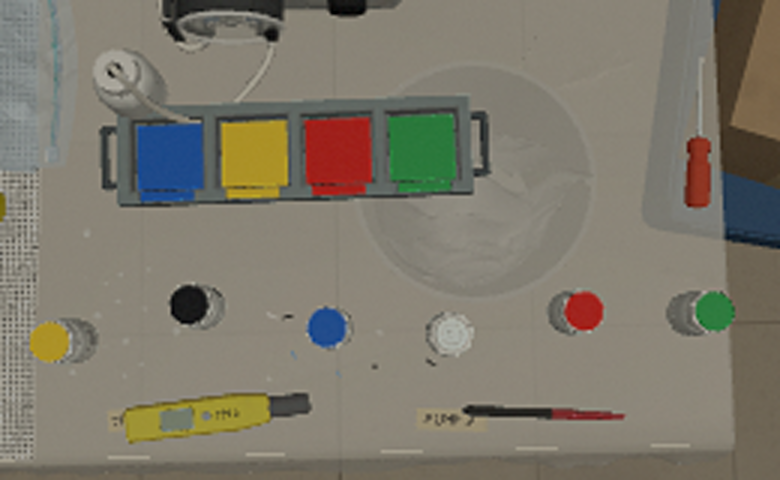

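The disc triangulates to z = -0.42, so it is a bin under the table and no obstacle. I now have all cap and pad positions, so I'll move above green.

Request:
send_rows:
  plan:
    - [0,[0.07,0.09,0],[0,0,-0.0086]]
    - [0,[0.07,0.09,0],[0,0,-0.0086]]
    - [0,[0.07,0.09,0],[0,0,-0.0086]]
    - [0,[0.07,0.09,0],[0,0,-0.0086]]
    - [0,[0.07,0.09,0],[0,0,-0.0086]]
    - [0,[0.07,0.09,0],[0,0,-0.0086]]
    - [0,[0.07,0.09,0],[0,0,-0.0086]]
    - [0,[0.07,0.09,0],[0,0,-0.0086]]
    - [0,[0.07,0.09,0],[0,0,-0.0086]]
    - [0,[0.07,0.09,0],[0,0,-0.0086]]

```text
t: 0.93
tool_pos: [0.3837, -0.3548, 0.4042]
tcp_rot: [-0.0, 1.0, -0.001, -0.0]
wrist_force: [0.8, -0.4, -0.0]
opening: 0.0854
grasp_force: 0.0
```

Request:
send_rows:
  plan:
    - [0,[0.062,0.075,-0.05],[0,0,0]]
    - [0,[0.062,0.075,-0.05],[0,0,0]]
    - [0,[0.062,0.075,-0.05],[0,0,0]]
    - [0,[0,0,0],[0,0,0]]
    - [0,[0,0,0],[0,0,0]]

```text
t: 1.35
tool_pos: [0.4399, -0.2863, 0.3581]
tcp_rot: [-0.001, 1.0, 0.003, -0.001]
wrist_force: [-0.8, -0.6, 1.2]
opening: 0.0855
grasp_force: 0.0
```

```bash
cat >> h.py <<'E'
def caps(c,p,D,z=.086):
    "colour blobs in a picture -> world points on plane z"
    h,s,v=cv2.split(cv2.cvtColor(p,cv2.COLOR_RGB2HSV)); P=cloud(c,D)
    M={"red":((h<8)|(h>172)),"yellow":(h>17)&(h<32),"green":(h>45)&(h<80),"blue":(h>100)&(h<125)}
    for n,m in M.items():
        _,_,st,ce=cv2.connectedComponentsWithStats((m&(s>130)&(v>70)).astype(np.uint8))
        for a,q in zip(st[1:],ce[1:]):
            if a[4]>100: print(n,a[4],q.round(),"plane",onz(c,*q,z).round(4),"depth",P[int(q[1]),int(q[0])].round(3))
E
python3 - <<'E'
from h import *
s=env.sense();print(s["tool_pos"].round(4))
c=env.camera_params("wrist");p,D=env.grab_frame("wrist");cv2.imwrite("pics/w1.png",p[:,:,::-1]);caps(c,p,D)
ct=env.camera_params("top");P=cloud(ct,np.load("top0.npy"))
for n,a in{"near blue":(.52,.72,.1,.26),"centrifuge":(.63,.85,-.1,.12),"right":(.35,.75,-.5,-.12),"left":(.35,.6,.2,.4)}.items():
    m=(P[...,0]>a[0])&(P[...,0]<a[1])&(P[...,1]>a[2])&(P[...,1]<a[3])&(P[...,2]>.04)&(P[...,2]<.5)
    q=P[m]; print(n,q.min(0).round(3),q.max(0).round(3))
E
```

```text
[ 0.4399 -0.2863  0.3581]
red 1007 [ 8. 34.] plane [ 0.5598 -0.0684  0.086 ] depth [0.578 0.003 0.008]
red 1419 [335.  49.] plane [ 0.5511 -0.3     0.086 ] depth [ 0.564 -0.303  0.02 ]
red 1120 [191. 195.] plane [ 0.443  -0.1861  0.086 ] depth [ 0.444 -0.186  0.085]
red 213 [241. 252.] plane [ 0.3931 -0.2238  0.086 ] depth [ 0.357 -0.202  0.007]
green 2766 [71. 25.] plane [ 0.5656 -0.1145  0.086 ] depth [ 0.585 -0.057  0.007]
green 504 [68. 58.] plane [ 0.5444 -0.1081  0.086 ] depth [ 0.555 -0.062  0.025]
green 1025 [320. 198.] plane [ 0.4409 -0.29    0.086 ] depth [ 0.441 -0.289  0.084]
near blue [0.598 0.1   0.04 ] [0.72  0.26  0.129]
centrifuge [ 0.672 -0.1    0.04 ] [0.85  0.12  0.226]
right [ 0.422 -0.304  0.04 ] [ 0.75  -0.12   0.218]
left [0.408 0.223 0.04 ] [0.6   0.4   0.089]
```

View pics/w1.png

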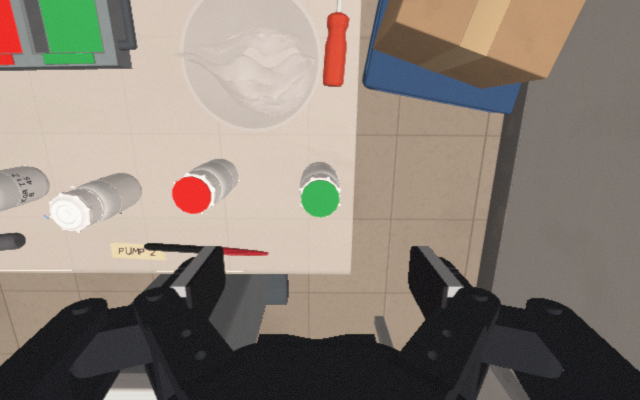

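The wrist view shows the green cap at (320,198) centred between the fingers and red at (191,195), with nothing in the way. Next I'll descend and grip.

Request:
send_rows:
  plan:
    - [0,[0,-0.007,-0.08],[0,0,0]]
    - [0,[0,0,-0.08],[0,0,0]]
    - [0,[0,0,-0.08],[0,0,0]]
    - [0,[0,0,-0.08],[0,0,0]]
    - [0,[0,0,-0.08],[0,0,0]]
    - [0,[0,0,-0.075],[0,0,0]]
    - [0,[0,0,0],[0,0,0]]
    - [1,[0,0,0],[0,0,0]]
    - [1,[0,0,0],[0,0,0]]
    - [1,[0,0,0],[0,0,0]]

```text
t: 2.23
tool_pos: [0.4398, -0.2923, 0.2192]
tcp_rot: [0.001, 1.0, -0.001, 0.002]
wrist_force: [0.1, 0.3, 0.0]
opening: 0.0515
grasp_force: 0.0
```

Request:
send_rows:
  plan:
    - [1,[0,0,0],[0,0,0]]
    - [1,[0,0,0],[0,0,0]]
    - [1,[0,0,0],[0,0,0]]
    - [1,[0,0,0],[0,0,0]]

```text
t: 2.57
tool_pos: [0.44, -0.2914, 0.2194]
tcp_rot: [0.001, 1.0, -0.0, 0.001]
wrist_force: [-0.6, 1.4, 6.4]
opening: 0.0347
grasp_force: 58.7
```

Request:
send_rows:
  plan:
    - [1,[0,0,0.07],[0,0,0]]
    - [1,[0,0,0.09],[0,0,0]]
    - [1,[0,0,0.09],[0,0,0]]
    - [1,[0,0,0.09],[0,0,0]]
    - [1,[0.03,0.05,0.02],[0,0,0]]
    - [1,[0.057,0.09,0],[0,0,0]]
    - [1,[0.057,0.09,0],[0,0,0]]
    - [1,[0.057,0.09,0],[0,0,0]]
    - [1,[0.057,0.09,0],[0,0,0]]
    - [1,[0.057,0.09,0],[0,0,0]]

```text
t: 3.4
tool_pos: [0.5342, -0.1398, 0.3264]
tcp_rot: [0.0, 1.0, -0.0, 0.001]
wrist_force: [0.8, -0.2, 0.0]
opening: 0.0347
grasp_force: 59.3
```

Request:
send_rows:
  plan:
    - [1,[0.057,0.09,0],[0,0,0]]
    - [1,[0.057,0.09,0],[0,0,0]]
    - [1,[0.057,0.09,0],[0,0,0]]
    - [1,[0,0,0],[0,0,0]]
    - [1,[0,0,0],[0,0,0]]

```text
t: 3.82
tool_pos: [0.5858, -0.0566, 0.3263]
tcp_rot: [-0.001, 1.0, 0.003, 0.001]
wrist_force: [-0.4, -0.9, 0.1]
opening: 0.0344
grasp_force: 59.3
```

```bash
python3 - <<'E'
from h import *
s=env.sense();print(s["tool_pos"].round(4),s["grasp_force"])
c=env.camera_params("wrist");p,D=env.grab_frame("wrist");cv2.imwrite("pics/w2.png",p[:,:,::-1]);caps(c,p,D,.008)
E
```

```text
[ 0.5858 -0.0566  0.3263] 59.34791891486384
red 3572 [242. 182.] plane [0.5909 0.0127 0.008 ] depth [0.591 0.013 0.007]
red 1586 [570. 212.] plane [ 0.5635 -0.3055  0.008 ] depth [ 0.567 -0.297  0.017]
red 456 [242. 226.] plane [0.5469 0.0159 0.008 ] depth [0.554 0.012 0.025]
red 148 [453. 383.] plane [ 0.3559 -0.2163  0.008 ] depth [ 0.436 -0.173  0.085]
yellow 3327 [163. 183.] plane [0.5893 0.0883 0.008 ] depth [0.59  0.088 0.008]
yellow 456 [163. 227.] plane [0.5453 0.0942 0.008 ] depth [0.552 0.086 0.025]
yellow 384 [183. 381.] plane [0.3565 0.0943 0.008 ] depth [0.372 0.088 0.022]
green 2941 [320. 177.] plane [ 0.5966 -0.0617  0.008 ] depth [ 0.597 -0.061  0.007]
green 4780 [318. 292.] plane [ 0.4732 -0.0604  0.008 ] depth [ 0.588 -0.059  0.191]
blue 2802 [ 85. 187.] plane [0.5854 0.1635 0.008 ] depth [0.586 0.165 0.007]
blue 438 [ 83. 228.] plane [0.5436 0.1728 0.008 ] depth [0.551 0.16  0.024]
```

View pics/w2.png

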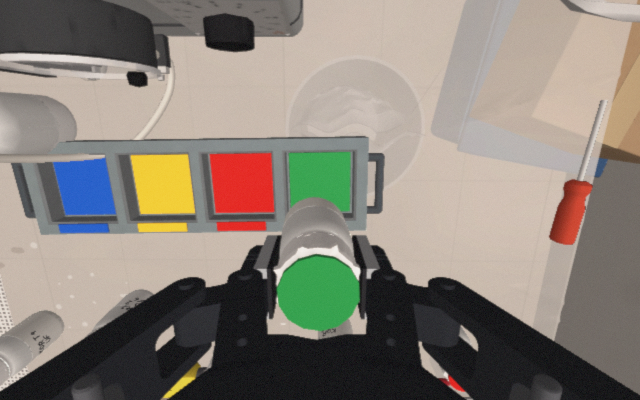

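The wrist view shows the green cap held at (318,292), just in front of its pocket at (320,180). The blue pocket has a white bottle beside it at (35,127). Now I'll lower green into its pocket.

Request:
send_rows:
  plan:
    - [1,[0.007,-0.01,-0.07],[0,0,0]]
    - [1,[0,0,-0.08],[0,0,0]]
    - [1,[0,0,-0.08],[0,0,0]]
    - [1,[0,0,-0.06],[0,0,0]]
    - [1,[0,0,-0.015],[0,0,0]]
    - [1,[0,0,-0.015],[0,0,0]]
    - [1,[0,0,0],[0,0,0]]

```text
t: 4.45
tool_pos: [0.5867, -0.0643, 0.2291]
tcp_rot: [0.0, 1.0, -0.001, -0.0]
wrist_force: [0.8, 0.0, -0.8]
opening: 0.0342
grasp_force: 59.3
```

Request:
send_rows:
  plan:
    - [1,[0,0.01,-0.005],[0,0,0]]
    - [1,[0,0,-0.003],[0,0,0]]
    - [1,[0,0,0],[0,0,0]]

```text
t: 4.7
tool_pos: [0.5875, -0.0597, 0.228]
tcp_rot: [0.0, 1.0, 0.0, 0.001]
wrist_force: [0.8, 0.1, -0.4]
opening: 0.0342
grasp_force: 59.4
```

Request:
send_rows:
  plan:
    - [1,[0,0,-0.005],[0,0,0]]
    - [1,[0,0,-0.003],[0,0,0]]
    - [1,[0,0,0],[0,0,0]]

```text
t: 4.95
tool_pos: [0.588, -0.0597, 0.2274]
tcp_rot: [0.0, 1.0, -0.0, 0.001]
wrist_force: [-2.8, 1.3, 11.9]
opening: 0.0344
grasp_force: 60.8
```

It has touched down at 12 N. I'll release, rise and head for red.

Request:
send_rows:
  plan:
    - [0.3,[0,0,0],[0,0,0]]
    - [0.3,[0,0,0],[0,0,0]]
    - [0.3,[0,0,0],[0,0,0]]
    - [0.3,[0,0,0],[0,0,0]]
    - [0.3,[0,0,0.06],[0,0,0]]
    - [0.3,[0,0,0.08],[0,0,0]]
    - [0.3,[0,0,0.09],[0,0,0]]
    - [0.3,[0,0,0.09],[0,0,0]]
    - [0.3,[0,0,0.09],[0,0,0]]
    - [0,[-0.05,-0.045,0],[0,0,0]]

```text
t: 5.78
tool_pos: [0.5764, -0.0699, 0.3543]
tcp_rot: [-0.001, 1.0, 0.003, 0.008]
wrist_force: [1.3, 0.8, 0.8]
opening: 0.0703
grasp_force: 0.0
```

Request:
send_rows:
  plan:
    - [0,[-0.09,-0.075,0],[0,0,0]]
    - [0,[-0.09,-0.075,0],[0,0,0]]
    - [0,[-0.09,-0.075,0],[0,0,0]]
    - [0,[-0.09,-0.075,0],[0,0,0]]
    - [0,[-0.07,-0.07,0],[0,0,0]]
    - [0,[0,0,0],[0,0,0]]
    - [0,[0,0,0],[0,0,0]]

```text
t: 6.37
tool_pos: [0.4414, -0.1863, 0.3471]
tcp_rot: [0.0, 1.0, -0.003, -0.0]
wrist_force: [1.0, 0.4, -0.5]
opening: 0.0853
grasp_force: 0.0
```

```bash
python3 - <<'E'
from h import *
s=env.sense();print(s["tool_pos"].round(4),s["opening"])
c=env.camera_params("wrist");p,D=env.grab_frame("wrist");cv2.imwrite("pics/w3.png",p[:,:,::-1]);caps(c,p,D)
E
```

```text
[ 0.4414 -0.1863  0.3471] 0.08529980226184336
red 3629 [88. 35.] plane [ 0.5607 -0.0344  0.086 ] depth [0.58  0.02  0.006]
red 1715 [443.  49.] plane [ 0.5509 -0.2751  0.086 ] depth [ 0.563 -0.299  0.022]
red 1193 [313. 202.] plane [ 0.4431 -0.1853  0.086 ] depth [ 0.443 -0.185  0.085]
red 305 [323. 258.] plane [ 0.3952 -0.1931  0.086 ] depth [ 0.356 -0.194  0.007]
yellow 2276 [16. 36.] plane [0.5601 0.0143 0.086 ] depth [0.578 0.085 0.006]
yellow 1990 [ 35. 256.] plane [0.3985 0.0408 0.086 ] depth [0.37  0.101 0.026]
green 379 [116.   5.] plane [ 0.5786 -0.0568  0.086 ] depth [ 0.577 -0.061  0.094]
green 1282 [184.  35.] plane [ 0.5603 -0.0992  0.086 ] depth [ 0.575 -0.074  0.023]
green 532 [171.  61.] plane [ 0.5444 -0.0885  0.086 ] depth [ 0.555 -0.061  0.024]
blue 1168 [ 52. 214.] plane [0.4341 0.0192 0.086 ] depth [0.434 0.021 0.085]
```

View pics/w3.png

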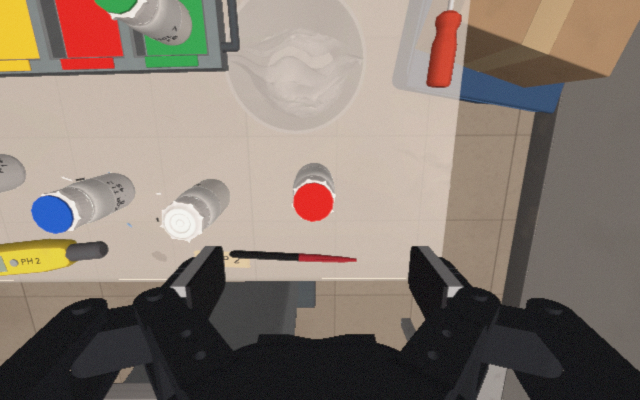

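Green stands upright in its pocket at (170,25), and the red cap at (313,202) is centred. I'll pick red.

Request:
send_rows:
  plan:
    - [0,[0.004,0.004,-0.06],[0,0,0]]
    - [0,[0,0,-0.085],[0,0,0]]
    - [0,[0,0,-0.085],[0,0,0]]
    - [0,[0,0,-0.085],[0,0,0]]
    - [0,[0,0,-0.085],[0,0,0]]
    - [0,[0,0,-0.025],[0,0,0]]
    - [0,[0,0,0],[0,0,0]]
    - [1,[0,0,0],[0,0,0]]
    - [1,[0,0,0],[0,0,0]]
    - [1,[0,0,0],[0,0,0]]

```text
t: 7.25
tool_pos: [0.4454, -0.1835, 0.2215]
tcp_rot: [0.001, 1.0, 0.0, 0.002]
wrist_force: [-0.4, 0.6, 0.0]
opening: 0.0516
grasp_force: 0.0
```

Request:
send_rows:
  plan:
    - [1,[0,0,0],[0,0,0]]
    - [1,[0,0,0],[0,0,0]]
    - [1,[0,0,0],[0,0,0]]
    - [1,[0,0,0],[0,0,0]]

```text
t: 7.58
tool_pos: [0.4451, -0.1837, 0.2216]
tcp_rot: [0.001, 1.0, -0.0, 0.001]
wrist_force: [-0.7, 0.8, 4.3]
opening: 0.0335
grasp_force: 59.4
```

Request:
send_rows:
  plan:
    - [1,[0,0,0.07],[0,0,0]]
    - [1,[0,0,0.1],[0,0,0]]
    - [1,[0,0,0.1],[0,0,0]]
    - [1,[0,0,0.1],[0,0,0]]
    - [1,[0.03,0.04,0],[0,0,0]]
    - [1,[0.065,0.09,0],[0,0,0]]
    - [1,[0.065,0.09,0],[0,0,0]]
    - [1,[0.065,0.09,0],[0,0,0]]
    - [1,[0.065,0.09,0],[0,0,0]]
    - [1,[0.065,0.09,0],[0,0,0]]

```text
t: 8.42
tool_pos: [0.5511, -0.0353, 0.3314]
tcp_rot: [0.0, 1.0, -0.001, 0.0]
wrist_force: [0.1, -0.4, -0.9]
opening: 0.0337
grasp_force: 60.0
```

Request:
send_rows:
  plan:
    - [1,[0.065,0.09,0],[0,0,0]]
    - [1,[0.06,0.08,0],[0,0,0]]
    - [1,[0,0,0],[0,0,0]]
    - [1,[0,0,0],[0,0,0]]

```text
t: 8.75
tool_pos: [0.5887, 0.0174, 0.3313]
tcp_rot: [-0.001, 1.0, 0.002, 0.0]
wrist_force: [-1.1, -1.5, -0.6]
opening: 0.034
grasp_force: 60.1
```

Request:
send_rows:
  plan:
    - [1,[0,-0.005,-0.07],[0,0,0]]
    - [1,[0,0,-0.085],[0,0,0]]
    - [1,[0,0,-0.085],[0,0,0]]
    - [1,[0,0,-0.06],[0,0,0]]
    - [1,[0,0,-0.015],[0,0,0]]
    - [1,[0,0,-0.015],[0,0,0]]
    - [1,[0,0,-0.005],[0,0,0]]
    - [1,[0,0,0],[0,0,0]]

```text
t: 9.42
tool_pos: [0.5886, 0.0126, 0.2314]
tcp_rot: [0.0, 1.0, -0.001, 0.001]
wrist_force: [-0.6, 0.2, -0.5]
opening: 0.0336
grasp_force: 60.1
```

Request:
send_rows:
  plan:
    - [1,[0,0.004,-0.006],[0,0,0]]
    - [1,[0,0,-0.003],[0,0,0]]
    - [1,[0,0,0],[0,0,0]]

```text
t: 9.67
tool_pos: [0.5892, 0.0144, 0.2297]
tcp_rot: [0.0, 1.0, -0.0, 0.002]
wrist_force: [-1.0, 0.8, 5.4]
opening: 0.0336
grasp_force: 60.6
```

It has touched down. I'll release and go above blue.

Request:
send_rows:
  plan:
    - [0.3,[0,0,0],[0,0,0]]
    - [0.3,[0,0,0],[0,0,0]]
    - [0.3,[0,0,0],[0,0,0]]
    - [0.3,[0,0,0],[0,0,0]]
    - [0.3,[0,0,0.06],[0,0,0]]
    - [0.3,[0,0,0.08],[0,0,0]]
    - [0.3,[0,0,0.09],[0,0,0]]
    - [0.3,[0,0,0.09],[0,0,0]]
    - [0.3,[0,0,0.09],[0,0,0]]
    - [0,[-0.05,0,0],[0,0,0]]

```text
t: 10.5
tool_pos: [0.5773, 0.0148, 0.3574]
tcp_rot: [-0.001, 1.0, -0.0, 0.007]
wrist_force: [2.2, 1.1, -0.0]
opening: 0.0703
grasp_force: 0.0
```

Request:
send_rows:
  plan:
    - [0,[-0.1,0.005,0],[0,0,0]]
    - [0,[-0.1,0.005,0],[0,0,0]]
    - [0,[-0.1,0.005,0],[0,0,0]]
    - [0,[-0.1,0.005,0],[0,0,0]]
    - [0,[-0.067,0.006,0],[0,0,0]]
    - [0,[0,0,0],[0,0,0]]
    - [0,[0,0,0],[0,0,0]]

```text
t: 11.08
tool_pos: [0.4321, 0.0222, 0.3506]
tcp_rot: [0.0, 1.0, 0.0, 0.0]
wrist_force: [0.1, 0.3, 0.2]
opening: 0.0853
grasp_force: 0.0
```

```bash
python3 - <<'E'
from h import *
s=env.sense();print(s["tool_pos"].round(4),s["opening"])
c=env.camera_params("wrist");p,D=env.grab_frame("wrist");cv2.imwrite("pics/w4.png",p[:,:,::-1]);caps(c,p,D)
E
```

```text
[0.4321 0.0222 0.3506] 0.08528675746489209
red 2126 [324.  35.] plane [0.5518 0.0152 0.086 ] depth [0.568 0.014 0.017]
red 282 [511. 249.] plane [ 0.3923 -0.1399  0.086 ] depth [ 0.357 -0.194  0.008]
yellow 3614 [243.  28.] plane [0.556  0.0706 0.086 ] depth [0.575 0.088 0.007]
yellow 657 [ 7. 67.] plane [0.5311 0.2374 0.086 ] depth [0.541 0.305 0.013]
yellow 1188 [ 40. 209.] plane [0.4271 0.2391 0.086 ] depth [0.427 0.24  0.085]
yellow 2673 [210. 246.] plane [0.3956 0.1076 0.086 ] depth [0.369 0.131 0.024]
green 1178 [401.  30.] plane [ 0.5552 -0.0371  0.086 ] depth [ 0.57  -0.052  0.025]
green 535 [409.  50.] plane [ 0.5427 -0.044   0.086 ] depth [ 0.555 -0.061  0.024]
blue 3508 [160.  29.] plane [0.5554 0.1273 0.086 ] depth [0.575 0.164 0.006]
blue 1124 [315. 200.] plane [0.4342 0.0212 0.086 ] depth [0.434 0.021 0.084]
```

View pics/w4.png

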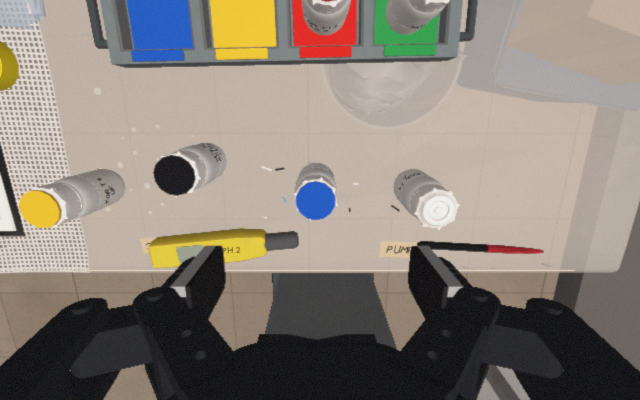

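Red and green stand upright in their pockets at the top of the view. The blue cap is at (315,200), with black (175,175) and plain (438,210) well clear. I'll pick blue.

Request:
send_rows:
  plan:
    - [0,[0.004,-0.002,-0.06],[0,0,0]]
    - [0,[0,0,-0.085],[0,0,0]]
    - [0,[0,0,-0.085],[0,0,0]]
    - [0,[0,0,-0.085],[0,0,0]]
    - [0,[0,0,-0.085],[0,0,0]]
    - [0,[0,0,-0.03],[0,0,0]]
    - [0,[0,0,0],[0,0,0]]
    - [1,[0,0,0],[0,0,0]]
    - [1,[0,0,0],[0,0,0]]
    - [1,[0,0,0],[0,0,0]]

```text
t: 11.97
tool_pos: [0.4356, 0.0216, 0.2232]
tcp_rot: [-0.0, 1.0, -0.0, 0.002]
wrist_force: [0.0, -0.3, -0.2]
opening: 0.0513
grasp_force: 0.0
```

Request:
send_rows:
  plan:
    - [1,[0,0,0],[0,0,0]]
    - [1,[0,0,0],[0,0,0]]
    - [1,[0,0,0],[0,0,0]]
    - [1,[0,0,0],[0,0,0]]

```text
t: 12.3
tool_pos: [0.4353, 0.0217, 0.2233]
tcp_rot: [0.0, 1.0, -0.0, 0.002]
wrist_force: [-1.5, 0.5, 4.8]
opening: 0.0342
grasp_force: 59.2
```

Request:
send_rows:
  plan:
    - [1,[0,0,0.07],[0,0,0]]
    - [1,[0,0,0.1],[0,0,0]]
    - [1,[0,0,0.1],[0,0,0]]
    - [1,[0,0,0.1],[0,0,0]]
    - [1,[0.04,0.03,0],[0,0,0]]
    - [1,[0.07,0.065,0],[0,0,0]]
    - [1,[0.07,0.065,0],[0,0,0]]
    - [1,[0.07,0.065,0],[0,0,0]]
    - [1,[0.07,0.065,0],[0,0,0]]
    - [1,[0,0,0],[0,0,0]]

```text
t: 13.13
tool_pos: [0.5332, 0.1132, 0.3344]
tcp_rot: [-0.003, 1.0, 0.002, 0.003]
wrist_force: [-0.2, 0.9, -0.8]
opening: 0.0347
grasp_force: 59.9
```

```bash
python3 - <<'E'
from h import *
s=env.sense();print(s["tool_pos"].round(4),s["grasp_force"])
c=env.camera_params("wrist");p,D=env.grab_frame("wrist");cv2.imwrite("pics/w5.png",p[:,:,::-1])
for P in(cloud(c,D),cloud(env.camera_params("top"),np.load("top0.npy"))):
  for a,b in((.04,.08),(.08,.11),(.11,.16)):
    q=P[(P[...,0]>.6)&(P[...,0]<.69)&(P[...,1]>.13)&(P[...,1]<.28)&(P[...,2]>a)&(P[...,2]<b)]
    if len(q):print(a,len(q),np.percentile(q,[2,50,98],axis=0).round(3).tolist())
E
```

```text
[0.5332 0.1132 0.3344] 59.90217204763326
0.04 3882 [[0.614, 0.141, 0.04], [0.641, 0.186, 0.052], [0.68, 0.279, 0.077]]
0.08 2653 [[0.623, 0.169, 0.082], [0.642, 0.185, 0.091], [0.659, 0.205, 0.107]]
0.11 463 [[0.628, 0.174, 0.111], [0.634, 0.18, 0.119], [0.643, 0.187, 0.123]]
0.04 420 [[0.611, 0.135, 0.04], [0.639, 0.2, 0.05], [0.682, 0.278, 0.077]]
0.08 217 [[0.623, 0.132, 0.081], [0.646, 0.184, 0.093], [0.689, 0.206, 0.106]]
0.11 26 [[0.627, 0.176, 0.111], [0.633, 0.182, 0.12], [0.642, 0.189, 0.124]]
```

View pics/w5.png

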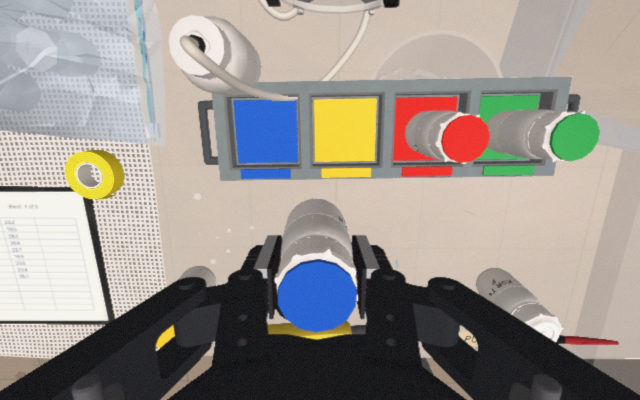

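The wrist view shows the empty blue pocket at (265,130), with a wash bottle at (200,50) behind it and a thin tube running to (297,97). I'll check the tube's height and where the camera sits.

```bash
python3 - <<'E'
from h import *
s=env.sense();c=env.camera_params("wrist");p,D=env.grab_frame("wrist");P=cloud(c,D)
print("cam-tcp",(-np.array(c["R"]).T@c["t"]-s["tool_pos"]).round(3))
for u,v in((197,42),(190,50),(210,63),(225,76),(240,85),(255,91),(270,95),(285,97),(296,97),(330,78),(345,60)):print(u,v,P[v-2:v+3,u-2:u+3].reshape(-1,3)[P[v-2:v+3,u-2:u+3,2].argmax()].round(3))
E
```

```text
cam-tcp [ 0.067 -0.001 -0.032]
197 42 [0.643 0.185 0.097]
190 50 [0.633 0.179 0.121]
210 63 [0.629 0.173 0.109]
225 76 [0.624 0.17  0.093]
240 85 [0.62  0.166 0.073]
255 91 [0.617 0.159 0.055]
270 95 [0.616 0.151 0.035]
285 97 [0.615 0.14  0.019]
296 97 [0.613 0.127 0.025]
330 78 [0.599 0.11  0.302]
345 60 [0.648 0.084 0.002]
```

The tube stays at x ≥ 0.613 and below z 0.125. I'll set blue down about 5 mm toward the robot for margin.

Request:
send_rows:
  plan:
    - [1,[0.05,0.055,0],[0,0,0]]
    - [1,[0.06,0.06,0],[0,0,0]]
    - [1,[0.045,0.05,0],[0,0,0]]
    - [1,[0,0,0],[0,0,0]]
    - [1,[0,0,0],[0,0,0]]

```text
t: 13.65
tool_pos: [0.5763, 0.1579, 0.3327]
tcp_rot: [0.0, 1.0, 0.0, -0.0]
wrist_force: [0.6, -1.2, -1.9]
opening: 0.0343
grasp_force: 59.9
```

Request:
send_rows:
  plan:
    - [1,[0.012,0.016,-0.06],[0,0,0]]
    - [1,[0,0,-0.075],[0,0,0]]
    - [1,[0,0,-0.075],[0,0,0]]
    - [1,[0,0,-0.06],[0,0,0]]
    - [1,[0,0,-0.03],[0,0,0]]
    - [1,[0,0,-0.015],[0,0,0]]
    - [1,[0,0,-0.008],[0,0,0]]
    - [1,[0,0,0],[0,0,0]]

```text
t: 14.32
tool_pos: [0.5804, 0.1623, 0.2362]
tcp_rot: [0.0, 1.0, -0.001, 0.0]
wrist_force: [0.3, 0.1, -0.8]
opening: 0.0342
grasp_force: 59.9
```

Request:
send_rows:
  plan:
    - [1,[0,0,-0.009],[0,0,0]]
    - [1,[0,0,-0.005],[0,0,0]]
    - [1,[0,0,-0.003],[0,0,0]]
    - [1,[0,0,0],[0,0,0]]

```text
t: 14.65
tool_pos: [0.5808, 0.163, 0.2315]
tcp_rot: [-0.0, 1.0, -0.0, 0.001]
wrist_force: [0.0, 0.6, 1.5]
opening: 0.0342
grasp_force: 60.1
```

It is just touching down. I'll release and head for yellow.

Request:
send_rows:
  plan:
    - [1,[0,0,-0.002],[0,0,0]]
    - [0.3,[0,0,0],[0,0,0]]
    - [0.3,[0,0,0],[0,0,0]]
    - [0.3,[0,0,0],[0,0,0]]
    - [0.3,[0,0,0],[0,0,0]]
    - [0.3,[0,0,0.06],[0,0,0]]
    - [0.3,[0,0,0.08],[0,0,0]]
    - [0.3,[0,0,0.09],[0,0,0]]
    - [0.3,[0,0,0.09],[0,0,0]]
    - [0.3,[0,0,0.08],[0,0,0]]

```text
t: 15.48
tool_pos: [0.5803, 0.1629, 0.3515]
tcp_rot: [-0.0, 1.0, -0.0, 0.0]
wrist_force: [-0.2, -0.8, 0.8]
opening: 0.0597
grasp_force: 0.0
```

Request:
send_rows:
  plan:
    - [0,[-0.05,0.02,0],[0,0,0]]
    - [0,[-0.09,0.045,0],[0,0,0]]
    - [0,[-0.09,0.045,0],[0,0,0]]
    - [0,[-0.09,0.045,0],[0,0,0]]
    - [0,[-0.09,0.045,0],[0,0,0]]
    - [0,[-0.09,0.045,0],[0,0,0]]
    - [0,[0,0,0],[0,0,0]]
    - [0,[0,0,0],[0,0,0]]

```text
t: 16.15
tool_pos: [0.4285, 0.2376, 0.3501]
tcp_rot: [0.0, 1.0, 0.002, 0.0]
wrist_force: [0.1, 0.7, 0.1]
opening: 0.0853
grasp_force: 0.0
```

```bash
python3 - <<'E'
from h import *
s=env.sense();print(s["tool_pos"].round(4),s["opening"])
c=env.camera_params("wrist");p,D=env.grab_frame("wrist");cv2.imwrite("pics/w6.png",p[:,:,::-1]);caps(c,p,D)
E
```

```text
[0.4285 0.2376 0.3501] 0.08526395155564903
red 1528 [565.  37.] plane [0.5474 0.0664 0.086 ] depth [0.565 0.009 0.007]
yellow 3223 [484.  27.] plane [0.5538 0.1228 0.086 ] depth [0.574 0.084 0.006]
yellow 1707 [216.  57.] plane [0.5338 0.3059 0.086 ] depth [0.549 0.332 0.   ]
yellow 1164 [310. 205.] plane [0.4272 0.2412 0.086 ] depth [0.428 0.242 0.086]
yellow 2817 [411. 243.] plane [0.3949 0.1589 0.086 ] depth [0.368 0.139 0.024]
green 245 [630.  33.] plane [0.5503 0.0224 0.086 ] depth [ 0.569 -0.048  0.009]
blue 1593 [395.  37.] plane [0.547  0.1825 0.086 ] depth [0.561 0.168 0.025]
blue 191 [430.   3.] plane [0.5678 0.161  0.086 ] depth [0.566 0.164 0.093]
```

View pics/w6.png

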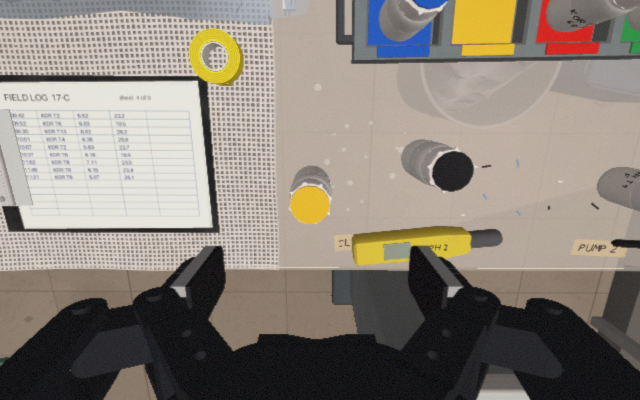

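Blue stands in its pocket at (410,20). The yellow cap is at (310,205), 4 mm to the left, and black at (452,170) is clear. I'll pick yellow.

Request:
send_rows:
  plan:
    - [0,[0,0.012,-0.06],[0,0,0]]
    - [0,[0,0,-0.085],[0,0,0]]
    - [0,[0,0,-0.085],[0,0,0]]
    - [0,[0,0,-0.085],[0,0,0]]
    - [0,[0,0,-0.085],[0,0,0]]
    - [0,[0,0,-0.027],[0,0,0]]
    - [0,[0,0,0],[0,0,0]]
    - [1,[0,0,0],[0,0,0]]
    - [1,[0,0,0],[0,0,0]]
    - [1,[0,0,0],[0,0,0]]

```text
t: 17.03
tool_pos: [0.4315, 0.2404, 0.2237]
tcp_rot: [-0.001, 1.0, -0.0, 0.002]
wrist_force: [0.5, -0.2, 0.8]
opening: 0.0516
grasp_force: 0.0
```

Request:
send_rows:
  plan:
    - [1,[0,0,0],[0,0,0]]
    - [1,[0,0,0],[0,0,0]]
    - [1,[0,0,0],[0,0,0]]
    - [1,[0,0,0],[0,0,0]]

```text
t: 17.37
tool_pos: [0.4312, 0.2411, 0.2238]
tcp_rot: [-0.001, 1.0, 0.0, 0.002]
wrist_force: [-1.1, 1.7, 6.3]
opening: 0.0336
grasp_force: 57.8
```

Request:
send_rows:
  plan:
    - [1,[0,0,0.08],[0,0,0]]
    - [1,[0,0,0.1],[0,0,0]]
    - [1,[0,0,0.1],[0,0,0]]
    - [1,[0,0,0.1],[0,0,0]]
    - [1,[0.04,-0.03,0],[0,0,0]]
    - [1,[0.075,-0.075,0],[0,0,0]]
    - [1,[0.075,-0.075,0],[0,0,0]]
    - [1,[0.075,-0.075,0],[0,0,0]]
    - [1,[0.075,-0.075,0],[0,0,0]]
    - [1,[0.075,-0.075,0],[0,0,0]]

```text
t: 18.2
tool_pos: [0.5554, 0.117, 0.3361]
tcp_rot: [0.0, 1.0, -0.0, 0.0]
wrist_force: [-0.2, 0.4, 0.0]
opening: 0.0337
grasp_force: 58.3
```

Request:
send_rows:
  plan:
    - [1,[0.06,-0.06,0],[0,0,0]]
    - [1,[0.05,-0.05,0],[0,0,0]]
    - [1,[0,0,0],[0,0,0]]
    - [1,[0,0,0],[0,0,0]]

```text
t: 18.53
tool_pos: [0.5884, 0.0834, 0.3357]
tcp_rot: [0.0, 1.0, -0.002, -0.0]
wrist_force: [-0.2, 0.4, -1.7]
opening: 0.0336
grasp_force: 58.2
```

```bash
python3 - <<'E'
from h import *
s=env.sense();print(s["tool_pos"].round(4),s["grasp_force"])
c=env.camera_params("wrist");p,D=env.grab_frame("wrist");cv2.imwrite("pics/w7.png",p[:,:,::-1]);caps(c,p,D,.008)
E
```

```text
[0.5884 0.0834 0.3357] 58.22899842954939
red 1676 [380. 174.] plane [0.5994 0.0198 0.008 ] depth [0.603 0.024 0.023]
red 1409 [411. 212.] plane [ 0.5597 -0.0142  0.008 ] depth [0.588 0.014 0.093]
red 226 [378. 224.] plane [0.5468 0.0192 0.008 ] depth [0.553 0.023 0.024]
yellow 2999 [310. 181.] plane [0.5922 0.0875 0.008 ] depth [0.592 0.088 0.007]
yellow 1615 [ 75. 227.] plane [0.5457 0.3285 0.008 ] depth [0.543 0.336 0.   ]
yellow 4330 [317. 301.] plane [0.458  0.0817 0.008 ] depth [0.584 0.082 0.196]
green 1337 [458. 171.] plane [ 0.602 -0.056  0.008] depth [ 0.605 -0.05   0.019]
green 1353 [512. 210.] plane [ 0.5619 -0.1159  0.008 ] depth [ 0.589 -0.06   0.091]
green 324 [462. 223.] plane [ 0.5485 -0.0667  0.008 ] depth [ 0.555 -0.058  0.023]
blue 1523 [242. 180.] plane [0.5935 0.154  0.008 ] depth [0.595 0.152 0.016]
blue 1321 [205. 223.] plane [0.5487 0.1948 0.008 ] depth [0.58  0.162 0.094]
blue 203 [246. 228.] plane [0.5438 0.1533 0.008 ] depth [0.655 0.082 0.304]
```

View pics/w7.png

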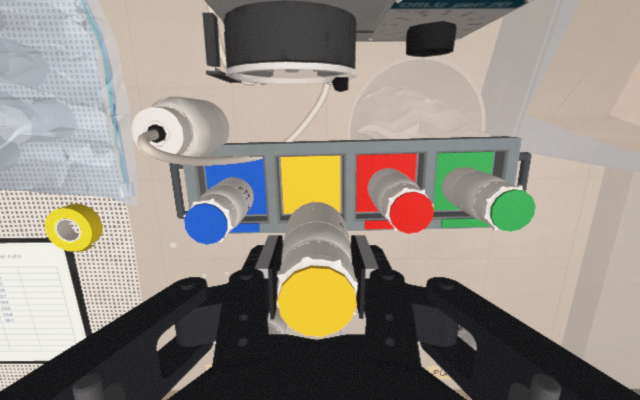

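Blue, red and green stand upright at (205,222), (411,212) and (512,209). The yellow cap is held at (317,301) over its pocket at (310,181). I'll lower it 5 mm to the left and slightly back from the centrifuge.

Request:
send_rows:
  plan:
    - [1,[-0.013,0.017,-0.06],[0,0,0]]
    - [1,[0,0,-0.075],[0,0,0]]
    - [1,[0,0,-0.075],[0,0,0]]
    - [1,[0,0,-0.06],[0,0,0]]
    - [1,[0,0,-0.03],[0,0,0]]
    - [1,[0,0,-0.015],[0,0,0]]
    - [1,[0,0,-0.01],[0,0,0]]
    - [1,[0,0,0],[0,0,0]]

```text
t: 19.25
tool_pos: [0.5839, 0.0912, 0.2388]
tcp_rot: [-0.0, 1.0, 0.0, 0.0]
wrist_force: [-0.4, 0.5, -0.3]
opening: 0.0336
grasp_force: 58.2
```

Request:
send_rows:
  plan:
    - [1,[0,-0.008,-0.012],[0,0,0]]
    - [1,[0,0,-0.008],[0,0,0]]
    - [1,[0,0,-0.003],[0,0,0]]
    - [1,[0,0,0],[0,0,0]]

```text
t: 19.58
tool_pos: [0.5843, 0.0879, 0.232]
tcp_rot: [0.0, 1.0, -0.0, 0.0]
wrist_force: [0.4, 0.4, -0.8]
opening: 0.0335
grasp_force: 58.2
```

Request:
send_rows:
  plan:
    - [1,[0,0,-0.003],[0,0,0]]
    - [1,[0,0,0],[0,0,0]]
    - [0.3,[0,0,0],[0,0,0]]
    - [0.3,[0,0,0],[0,0,0]]
    - [0.3,[0,0,0],[0,0,0]]
    - [0.3,[0,0,0],[0,0,0]]
    - [0.3,[0,0,0.06],[0,0,0]]
    - [0.3,[0,0,0.08],[0,0,0]]
    - [0.3,[0,0,0.09],[0,0,0]]
    - [0.3,[0,0,0.09],[0,0,0]]

```text
t: 20.42
tool_pos: [0.5835, 0.0881, 0.3269]
tcp_rot: [-0.0, 1.0, -0.0, -0.001]
wrist_force: [-0.6, -0.3, 0.7]
opening: 0.0597
grasp_force: 0.0
```

Request:
send_rows:
  plan:
    - [0.3,[-0.04,-0.02,0.08],[0,0,0]]
    - [0.3,[-0.08,-0.05,0.05],[0,0,0]]
    - [0.3,[-0.08,-0.08,0],[0,0,0]]
    - [0.3,[-0.08,-0.08,0],[0,0,0]]
    - [0.3,[0,-0.1,0],[0,0,0]]
    - [0.3,[0,-0.1,0],[0,0,0]]
    - [0.3,[0,-0.1,0],[0,0,0]]
    - [0.3,[0,-0.1,0],[0,0,0]]
    - [0.3,[0,0,0],[0,0,0]]
    - [0.3,[0,0,0],[0,0,0]]

```text
t: 21.25
tool_pos: [0.4995, -0.1034, 0.3654]
tcp_rot: [0.0, 1.0, -0.003, -0.0]
wrist_force: [0.2, 0.7, 0.4]
opening: 0.0597
grasp_force: 0.0
```

```bash
python3 - <<'E'
from h import *
c=env.camera_params("top");p,D=env.grab_frame("top");cv2.imwrite("pics/t2.png",cv2.resize(p[130:290,180:440,::-1],None,fx=3,fy=3,interpolation=cv2.INTER_CUBIC));caps(c,p,D,.094)
E
```

```text
red 145 [148.  88.] plane [0.8086 0.3625 0.094 ] depth [0.834 0.388 0.039]
red 274 [56. 97.] plane [0.7909 0.5849 0.094 ] depth [0.825 0.639 0.019]
red 433 [292. 181.] plane [0.5709 0.0116 0.094 ] depth [0.571 0.012 0.095]
yellow 419 [264. 182.] plane [0.5705 0.0789 0.094 ] depth [0.57  0.08  0.094]
yellow 198 [172. 199.] plane [0.5346 0.2991 0.094 ] depth [0.548 0.336 0.002]
yellow 473 [246. 268.] plane [0.3665 0.1227 0.094 ] depth [0.363 0.135 0.026]
green 378 [320. 180.] plane [ 0.5728 -0.0558  0.094 ] depth [ 0.573 -0.055  0.095]
blue 126 [30. 72.] plane [0.8556 0.653  0.094 ] depth [0.895 0.713 0.019]
blue 395 [236. 183.] plane [0.5694 0.1478 0.094 ] depth [0.572 0.15  0.09 ]
```

View pics/t2.png

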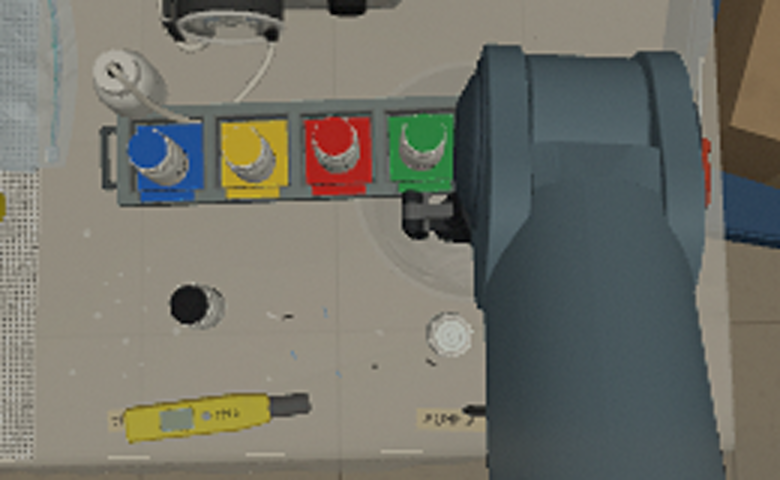

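All four bottles stand upright on their own colours. Black (189,305) and plain (450,334) are at the same pixels as at the start, and the gripper is clear at 0.365 m. I'll hand in.

```bash
python3 -c "
from cell import env
print(env.close_job())"
```

```text
the job is handed in; nothing more can be done
None
```

The red, blue, green and yellow bottles stand upright in their own colours' pockets, the black-stickered and bare-capped bottles are where they started, and the job was handed in at about 21 s; no verdict came back.

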